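# Unstack the network lab boxes into their trays

### The job

The lab session is over: take the two stacks of network boxes on the mat apart and put each of the five boxes into the tray made for it, the one of the same shape and just a little larger. Every box must end up upright and lying flat on its tray's floor inside the rim, not resting on the rim; set the boxes down gently, without dropping or tipping any.

Things in the scene. Friction and masses are not known exactly. Their poses are not given: they have to be found in the camera images.
- strip_mid (a point): Long grey desktop network switch, a plain closed box 170 x 50 x 32 mm high with eight small sockets along one long side; about 0.4 kg. It is the bottom of one of two stacks on the near part of the mat (left or right varies; the mat is 2 mm thick). Loose; this point is its centre, 16 mm above its underside; z up, x along the 170 mm length, y across the 50 mm width.
- converter_mid (a point): Wide grey media converter box, 110 x 60 x 32 mm high, vent slots at both ends of its top; about 0.3 kg. It is the bottom of the other stack. Loose; this point is its centre, 16 mm above its underside; z up, x along the 110 mm length, y across the 60 mm width.
- outlet_mid (a point): Square white wall-outlet box, 60 x 60 x 32 mm high; about 0.12 kg. It rests on the switch or on the converter, turned somewhat against it, with the round sensor on top of it. Loose; this point is its centre, 16 mm above its underside; z up, x and y square to its sides.
- remote_mid (a point): Narrow white cable-tester remote, 90 x 34 x 32 mm high, dark window on top; about 0.14 kg. It rests on top of the stack that does not hold the square outlet box, turned somewhat against the box beneath. Loose; this point is its centre, 16 mm above its underside; z up, x along the 90 mm length, y across the 34 mm width.
- puck_mid (a point): Round white sensor, an upright cylinder 42 mm in diameter and 32 mm high; about 0.08 kg. It lies on top of the square outlet box. Loose; this point is its centre, 16 mm above its underside; z up.
- strip_tray: Longest bare-metal tray, inside 190 x 70 mm (10 mm room all round the long switch). Fixed to the mat, 3 mm floor, 3 mm thick rim whose top is 9 mm above the origin (6 mm above the floor). Origin: centre of the tray's underside, x along its length, z up. The five trays stand spread over the far and outer parts of the mat, in any order.
- converter_tray: Wide oblong metal tray, inside 130 x 80 mm (10 mm room all round the converter). Fixed to the mat, 3 mm floor, 3 mm thick rim whose top is 9 mm above the origin (6 mm above the floor). Origin: centre of the tray's underside, x along its length, z up.
- outlet_tray: Square metal tray, inside 80 x 80 mm (10 mm room all round the outlet box). Fixed to the mat, 3 mm floor, 3 mm thick rim whose top is 9 mm above the origin (6 mm above the floor). Origin: centre of the tray's underside, x and y square to its rims, z up.
- remote_tray: Narrow oblong metal tray, inside 110 x 54 mm (10 mm room all round the tester remote). Fixed to the mat, 3 mm floor, 3 mm thick rim whose top is 9 mm above the origin (6 mm above the floor). Origin: centre of the tray's underside, x along its length, z up.
- puck_tray: Round metal dish, 62 mm inside diameter (10 mm room all round the round sensor). Fixed to the mat, 3 mm floor, 3 mm thick rim whose top is 9 mm above the origin (6 mm above the floor). Origin: centre of the tray's underside, z up.
Mind the look-alikes: they are no part of the job. Leave any blue or green look-alike of the part that bears converter_mid alone.

How it is judged:
By the outcome, as a careful person would: the job done as asked, in the order asked, and still so for the second after the job is handed in, with the robot touching nothing.
It also fails if it takes over 131 s, if anything falls off the work surface, if the arm or the gripper's body presses on something with over 40 N, if the wrist force passes 120 N, or if a joint passes its speed limit or range.

### The arm

A 7-joint arm with a two-finger parallel gripper is mounted at the origin on the work surface. World frame = base frame: x ahead of the robot, y to its left, z up, the work surface at z = 0. Lengths are in mm, angles in rad, forces in N, time in s.
With the tool pointing down it reaches from about 425 to 875 mm from the base axis. Payload 8.4 kg.
Tool frame: the origin (TCP) lies at the very end of the fingers, on their centre line; the grasp point (between the pads) lies 19 mm behind it; z points along the fingers, y is the direction in which the jaws open and shut (so a half turn about z gives the same grasp; the last joint's range is limited). The gripper opens to 85 mm and grips with 20 to 120 N. Pads are 22 mm wide; open, the fingers measure 114 mm over their backs; the gripper's body (76 mm by 85 mm) begins 54 mm behind the grasp point. The pads swing forward as they close: fully open they stand 13 mm farther back than shut.
Start: joints at [-1.286, 0.333, 0.04, 1.465, -0.013, 1.343, -0.059], TCP at [243.389, 602.682, 231.308] pointing down, gripper open.
Joint ranges: [-2.58, 2.58], [-0.38, 2.09], [-1.3, 1.39], [0.25, 2.4], [-1.5, 4.64], [0.08, 2.09], [-2.65, 2.65]. Speed limits (rad/s): [2.22, 2.22, 2.79, 2.79, 3.14, 3.14, 3.14].

### API

Orientations are given as a unit quaternion [x, y, z, w].
In Python, from station import arm, claw, eyes, silhouettes, spot_point gives the robot as it stands. The module is installed in compiled form; this text tells all that it offers. Calls block until the motion is done:
- arm.move_pose(position, orientation): joint-space move of the TCP to a pose.
- arm.move_straight(position, ori=None, max_speed=150, f_stop=None): straight line of the TCP; ori=None keeps the orientation; max_speed is the mean speed in mm/s. With f_stop (N) it stops when the force on the tool has changed by that much, and returns True; else False.
- arm.goto_joints(angles): joint-space move.
- claw.open_jaws() and claw.grasp(newtons=None): open the fingers fully, or close them until they stop; newtons is the grip in N (None keeps the last).
- arm.wait(seconds).
- arm.ik(position, orientation): joint angles nearest the present ones, or None.
- arm.sense(): the state.
- eyes.read_camera(name): name is "side" or "top" or "wrist"; returns the picture (420x560x3 uint8, red, green, blue); there is no depth.
- eyes.camera_params(name): a dict with "vertical_fov" (degrees; the focal length in pixels is half the picture's height over the tangent of half this angle, whatever the lens; pixels are square), "cx", "cy" (the principal point, pixels), "R" (3x3) and "t" (3): a world point X has camera coordinates R X + t. Camera axes: x right, y down, z forward; pixel columns grow to the right and rows downward; lengths in mm; the calibration is good to about 2 mm. A picture is of the moment at which its call begins: read the wrist's pose just before it. camera_params takes no time and is no camera call; for the wrist camera it gives the pose at the moment of the call.
A pose or a line that the arm cannot do raises arm.Unreachable and nothing moves.
- arm.finish_job(): hands the job in, once; it reports no verdict.
Trained networks look in the newest picture that a camera, given by its name, has taken for a name from the list of things; names that differ only in an ending like _2 or _b are one class to them, and where a whole thing is asked for, a point or a joint stands for the part that bears it (a point fixed in the world has none). Each returns a list of dicts, best first, with "conf" (0 to 1); they miss things now and then, are a little off and sometimes report something else, mostly with a low value. They report only what shows in the picture. A call takes as long as a camera call. They do not tell look-alikes from the thing itself.
- silhouettes(query, camera): "mask" (420x560 bool, what is visible of it).
- spot_point(query, camera): "centre" ([x, y, z] in mm, in world coordinates, good to about 4 mm: a listed point, or the origin of a listed thing).
The state is a dict: "time": time; "joints": joint angles; "joint_velocities": joint speeds; "effort": joint torques, N m; "tcp_pos": TCP position; "tool_rot": TCP orientation; "force": force on the tool from outside, world axes, zero at the start; "moment": the same for the moment, N m; "grip_width": finger opening in mm.
Only numpy, scipy, OpenCV 4.12 (cv2) and the standard library are available. Lean on these libraries where they do the work, as an engineer would, in place of code of your own. Each camera call takes 0.05 s, during which the arm holds its last target. There are 200 camera calls.

## Working session

There is one attempt and no reset: what is moved stays moved. The work goes in short steps, each a Python script; the robot and the scene stay as the last script left them, time stands still between calls to the robot, and variables do not carry over. Pictures are saved under pics/ and viewed, about 12 in all and at most 16, crops included, and the job is handed in when it is done.

```bash
mkdir -p pics
python3 - <<'E'
from station import arm, claw, eyes, silhouettes, spot_point
import cv2, numpy as np
np.set_printoptions(precision=3,suppress=True)
for c in ["top","side"]:
    im=eyes.read_camera(c); cv2.imwrite(f"pics/{c}0.png",im[:,:,::-1])
    p=eyes.camera_params(c); print(c,p)
    for q in ["strip_mid","converter_mid","outlet_mid","remote_mid","puck_mid","strip_tray","converter_tray","outlet_tray","remote_tray","puck_tray"]:
        for d in spot_point(q,c): print(q,round(d["conf"],2),np.round(d["centre"],0))
s=arm.sense(); print(s["time"],s["tool_rot"],s["grip_width"],s["force"])
E
```

```text
top {'vertical_fov': 48.8971414887727, 'cx': 272.15305443441684, 'cy': 204.24060043634515, 'R': array([[-0.023, -0.999,  0.022],
       [-0.997,  0.021, -0.081],
       [ 0.08 , -0.024, -0.996]]), 't': array([ -16.286,  460.454, 1323.384])}
converter_mid 0.86 [ 208. -272.   19.]
converter_mid 0.63 [ 710. -460.   20.]
converter_mid 0.61 [ 460. -141.   19.]
outlet_mid 0.64 [ 462. -133.   46.]
remote_mid 0.86 [447. 143.  52.]
remote_mid 0.68 [634.   9.   3.]
puck_mid 0.75 [ 468. -129.   82.]
strip_tray 0.92 [635.   8.   1.]
strip_tray 0.66 [442. 154.  18.]
converter_tray 0.92 [ 650. -235.    4.]
converter_tray 0.71 [ 460. -143.   20.]
outlet_tray 0.91 [ 482. -438.    5.]
outlet_tray 0.37 [636.   4.   4.]
remote_tray 0.62 [641. 207.   4.]
puck_tray 0.58 [517. 452.  -0.]
side {'vertical_fov': 47.957336447333276, 'cx': 281.3472823943444, 'cy': 214.3772650465521, 'R': array([[ 0.776, -0.63 , -0.005],
       [-0.466, -0.569, -0.678],
       [ 0.425,  0.529, -0.735]]), 't': array([-384.504,  257.989, 1203.176])}
strip_mid 0.9 [441. 156.  17.]
converter_mid 0.81 [ 210. -272.   14.]
converter_mid 0.73 [ 459. -142.   16.]
converter_mid 0.72 [ 703. -458.   19.]
outlet_mid 0.81 [ 462. -131.   46.]
remote_mid 0.68 [441. 140.  45.]
remote_mid 0.51 [445. 157.  15.]
puck_mid 0.53 [ 461. -134.   85.]
strip_tray 0.91 [635.   6.   4.]
converter_tray 0.75 [ 645. -233.    3.]
outlet_tray 0.88 [ 484. -441.   -1.]
outlet_tray 0.33 [512. 449.   4.]
remote_tray 0.89 [642. 208.   4.]
puck_tray 0.67 [515. 449.   5.]
1.1 [ 0.191  0.982 -0.    -0.   ] 85.41844955912214 [ 0.118  0.103 -1.17 ]
```

View images.

View pics/top0.png

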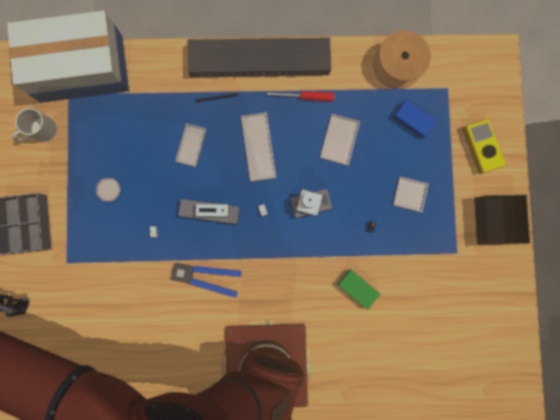

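View pics/side0.png

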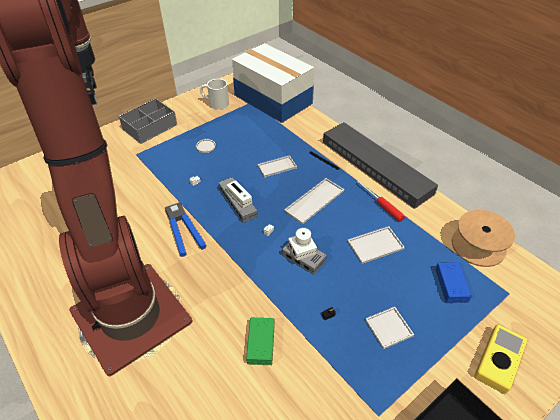

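```bash
cat > h.py <<'E'
from station import arm, claw, eyes, silhouettes, spot_point
import cv2, numpy as np
from scipy.optimize import minimize
from scipy.spatial.transform import Rotation as Ro
np.set_printoptions(precision=2,suppress=True)
DIM=dict(strip_mid=(170,50),converter_mid=(110,60),outlet_mid=(60,60),remote_mid=(90,34),puck_mid=(42,0),
 strip_tray=(196,76),converter_tray=(136,86),outlet_tray=(86,86),remote_tray=(116,60),puck_tray=(68,0))
def corners(q,x,y,a,z0,z1):
    L,W=DIM[q]
    if W: c=np.array([[L,W],[-L,W],[-L,-W],[L,-W]])/2
    else:
        t=np.arange(0,2*np.pi,.2); c=L/2*np.c_[np.cos(t),np.sin(t)]
    c=c@np.array([[np.cos(a),np.sin(a)],[-np.sin(a),np.cos(a)]])+[x,y]
    return np.vstack([np.c_[c,np.full(len(c),z)] for z in (z0,z1)])
def proj(P,p):
    C=P@np.array(p["R"]).T+p["t"]; f=210/np.tan(np.radians(p["vertical_fov"])/2)
    return C[:,:2]/C[:,2:]*f+[p["cx"],p["cy"]]
def render(P,p,S=8):
    h=cv2.convexHull(proj(P,p).astype(np.float32))
    m=np.zeros((420,560),np.uint8); cv2.fillConvexPoly(m,np.round(h*2**S).astype(np.int32),1,cv2.LINE_AA,S); return m
def soft(P,p):  # 4x supersampled coverage in 0..1
    h=cv2.convexHull(proj(P,p).astype(np.float32))
    m=np.zeros((1680,2240),np.uint8); cv2.fillConvexPoly(m,np.round((h+.5)*4*256-128).astype(np.int32),255,cv2.LINE_8,8)
    return cv2.resize(m,(560,420),interpolation=cv2.INTER_AREA)/255.
def grab(cams): 
    ps={}
    for c in cams: ps[c]=eyes.camera_params(c); eyes.read_camera(c)
    return ps
def look(q,ps,z0,z1,near,occl=()):
    """fit prism to masks in cams; near=(x,y) picks the instance; occl: prisms (corner arrays) to ignore"""
    obs=[]
    for c,p in ps.items():
        uv=proj(np.array([[*near,(z0+z1)/2]]),p)[0]; best=None
        for d in silhouettes(q,c):
            ys,xs=np.nonzero(d["mask"])
            if len(xs)<20: continue
            e=np.hypot(xs.mean()-uv[0],ys.mean()-uv[1])
            if e<(30 if c!="wrist" else 90) and (best is None or d["conf"]>best[0]): best=(d["conf"],d["mask"])
        if best is None: print(q,c,"none"); continue
        v=np.ones((420,560))
        for o in occl: v[cv2.dilate(render(o,p),np.ones((3,3)))>0]=0
        obs.append((p,best[1]*v,v))
    def cost(s):
        r=0
        for p,m,v in obs:
            k=soft(corners(q,s[0],s[1],s[2]/50,z0,z1),p)*v
            r+=1-np.minimum(k,m).sum()/np.maximum(k,m).sum()
        return r/len(obs)
    if not obs: return None
    best=None; per=np.pi/2 if DIM[q][0]==DIM[q][1] else np.pi
    for a in ([0] if DIM[q][1]==0 else np.arange(0,per,np.pi/8)):
        f=cost([*near,a*50]); 
        if best is None or f<best[0]: best=(f,a)
    r=minimize(cost,[*near,best[1]*50],method="Nelder-Mead",options=dict(initial_simplex=np.array([[*near,best[1]*50]]*4)+np.array([[0,0,0],[6,0,0],[0,6,0],[0,0,8]]),xatol=.1,fatol=1e-4,maxfev=200))
    print(q,"x %.1f y %.1f yaw %.1fdeg cost %.3f n%d"%(r.x[0],r.x[1],np.degrees(r.x[2]/50),r.fun,len(obs)))
    return r.x[0],r.x[1],r.x[2]/50
E
cat > m1.py <<'E'
from h import *
import json
ps=grab(["top","side"]); B={}
for q,n in dict(strip_tray=(635,7),converter_tray=(648,-234),outlet_tray=(483,-440),remote_tray=(641,207),puck_tray=(516,450)).items():
    B[q]=look(q,ps,2,11,n)
    for c in ps: look(q,{c:ps[c]},2,11,n)
for q,n,z in [("puck_mid",(465,-132),66),("outlet_mid",(462,-132),34),("remote_mid",(443,142),34)]:
    oc=[corners("puck_mid",*B["puck_mid"],66,98)] if q=="outlet_mid" else []
    B[q]=look(q,ps,z,z+32,n,oc)
    for c in ps: look(q,{c:ps[c]},z,z+32,n,oc)
for q,n,o in [("strip_mid",(442,155),"remote_mid"),("converter_mid",(460,-141),"outlet_mid")]:
    oc=[corners(o,*B[o],34,66)]
    if o=="outlet_mid": oc.append(corners("puck_mid",*B["puck_mid"],66,98))
    B[q]=look(q,ps,2,34,n,oc)
json.dump(B,open("B.json","w"))
print(arm.sense()["time"])
E
time python3 m1.py; python3 -c "
from h import *
p=eyes.camera_params('wrist');R=np.array(p['R']);print(-R.T@p['t'],R,p['vertical_fov'])"
```

```text
strip_tray x 632.8 y 8.4 yaw 7.0deg cost 0.057 n2
strip_tray x 632.7 y 9.8 yaw 6.9deg cost 0.027 n1
strip_tray x 632.7 y 6.1 yaw 7.6deg cost 0.042 n1
converter_tray x 650.1 y -233.4 yaw 162.7deg cost 0.071 n2
converter_tray x 649.5 y -232.2 yaw 162.7deg cost 0.050 n1
converter_tray x 650.3 y -236.2 yaw 163.3deg cost 0.071 n1
outlet_tray x 481.8 y -438.2 yaw 74.5deg cost 0.077 n2
outlet_tray x 481.9 y -436.9 yaw 74.2deg cost 0.052 n1
outlet_tray x 481.6 y -440.1 yaw 74.4deg cost 0.075 n1
remote_tray x 642.8 y 206.3 yaw 164.4deg cost 0.080 n2
remote_tray x 641.7 y 208.3 yaw 164.8deg cost 0.059 n1
remote_tray x 643.1 y 204.3 yaw 163.2deg cost 0.052 n1
puck_tray x 514.6 y 449.9 yaw 7.1deg cost 0.103 n2
puck_tray x 514.1 y 450.1 yaw 14.1deg cost 0.048 n1
puck_tray x 516.3 y 446.8 yaw 8.9deg cost 0.123 n1
puck_mid x 464.3 y -129.8 yaw 2.6deg cost 0.146 n2
puck_mid x 463.0 y -128.4 yaw -0.7deg cost 0.167 n1
puck_mid x 464.2 y -130.8 yaw 8.1deg cost 0.112 n1
outlet_mid x 460.2 y -131.4 yaw 72.7deg cost 0.115 n2
outlet_mid x 459.3 y -131.0 yaw 73.3deg cost 0.112 n1
outlet_mid x 461.5 y -132.0 yaw 70.6deg cost 0.086 n1
remote_mid x 444.8 y 143.9 yaw 88.8deg cost 0.092 n2
remote_mid x 444.3 y 144.8 yaw 88.2deg cost 0.061 n1
remote_mid x 445.5 y 139.9 yaw 87.4deg cost 0.061 n1
strip_mid x 443.0 y 154.7 yaw 81.1deg cost 0.119 n2
converter_mid x 460.1 y -139.3 yaw 102.8deg cost 0.118 n2
3.0
[176.16 630.98 372.89] [[ 0.38  0.93  0.  ]
 [ 0.89 -0.36  0.29]
 [ 0.26 -0.11 -0.96]] 70.42779309681971
real	1m1.287s
user	0m23.949s
sys	0m16.315s
```

```bash
cat >> h.py <<'E'
def quat(th):
    f=(th+np.pi/2)/2; return [np.cos(f),np.sin(f),0,0]
def best_q(pos,th):
    """of the two equal grasps take the one nearest mid-range in joint 7"""
    c=[]
    for k in (0,np.pi):
        j=arm.ik(pos,quat(th+k))
        if j is not None: c.append((abs(j[6]),k))
    return quat(th+min(c)[1])
def save(name,im): cv2.imwrite("pics/"+name,im[:,:,::-1])
E
python3 - <<'E'
from h import *
import json
B=json.load(open("B.json"))
for q in B:
    x,y,a=B[q]
    for k in (90,270):
        j=arm.ik([x,y,140],quat(a+np.radians(k))); print(q,k,None if j is None else np.array(j))
x,y,a=B["outlet_mid"]
q=best_q([x,y,260],a+np.pi/2)
arm.move_pose([x,y,260],q)
ps=grab(["wrist"]); im=eyes.read_camera("wrist"); save("w1.png",im)
P=look("puck_mid",ps,66,98,B["puck_mid"][:2])
B["outlet_mid"]=look("outlet_mid",ps,34,66,(x,y),[corners("puck_mid",*P,66,98)])
B["puck_mid"]=P
json.dump(B,open("B1.json","w"))
s=arm.sense();print(s["time"],s["tcp_pos"],s["joints"])
E
```

```text
strip_tray 90 [-0.54  0.4   0.59  1.65 -0.24  1.17  1.8 ]
strip_tray 270 [-0.67  0.44  0.77  1.65 -0.33  1.18 -1.27]
converter_tray 90 [-0.35  0.64  0.94  1.5  -0.53  1.27 -1.22]
converter_tray 270 [-0.34  0.63  0.93  1.5  -0.52  1.27  1.92]
outlet_tray 90 [-0.14  0.7   1.21  1.61 -0.68  1.31 -2.23]
outlet_tray 270 [-0.14  0.7   1.21  1.61 -0.68  1.31  0.91]
remote_tray 90 [-0.86  0.51  0.68  1.54 -0.33  1.21 -1.97]
remote_tray 270 [-0.64  0.46  0.36  1.52 -0.17  1.19  1.04]
puck_tray 90 [-0.86  0.46  0.11  1.49 -0.05  1.2   0.95]
puck_tray 270 [-1.17  0.5   0.54  1.51 -0.27  1.21 -2.04]
puck_mid 90 [-0.81  0.07  1.04  2.02 -0.06  1.09  1.88]
puck_mid 270 [-0.82  0.07  1.06  2.02 -0.07  1.09 -1.26]
outlet_mid 90 None
outlet_mid 270 [-0.84  0.05  1.08  2.02 -0.05  1.09 -0.04]
remote_mid 90 [ 0.76  0.19 -1.24  1.96  0.2   1.12  2.55]
remote_mid 270 [-0.89  0.02  0.49  2.03 -0.01  1.09 -0.41]
strip_mid 90 [-0.71  0.03  0.29  2.02 -0.01  1.09  2.57]
strip_mid 270 [-0.91  0.02  0.49  2.03 -0.01  1.09 -0.57]
converter_mid 90 [-0.96  0.08  1.24  2.02 -0.09  1.09 -2.6 ]
converter_mid 270 [-0.85  0.07  1.11  2.02 -0.07  1.09  0.51]
puck_mid x 464.6 y -127.2 yaw 4.2deg cost 0.045 n1
outlet_mid x 460.9 y -130.0 yaw 71.9deg cost 0.182 n1
5.9 [ 460.38 -131.03  260.01] [-0.84 -0.14  0.96  1.86  0.11  1.36 -0.21]
```

View pics/w1.png

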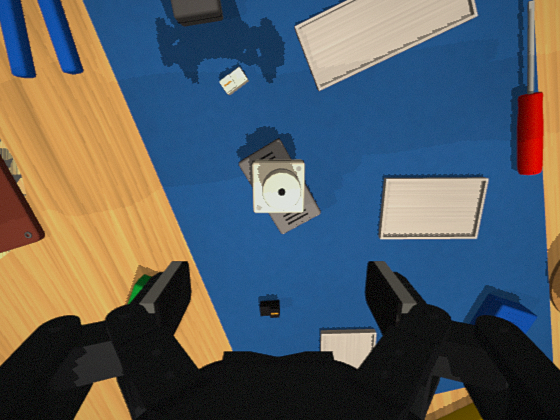

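```bash
cat >> h.py <<'E'
def pick(pose,zb,off,th,N=30,up=200):
    x,y,_=pose; q=best_q([x,y,zb+off+60],th)
    arm.move_pose([x,y,zb+off+60],q)
    hit=arm.move_straight([x,y,zb+off],max_speed=80,f_stop=8)
    claw.grasp(N); w=arm.sense()["grip_width"]
    arm.move_straight([x,y,zb+off+15],max_speed=40)
    arm.move_straight([x,y,up],max_speed=180)
    print("pick hit",hit,"width",w,"after",arm.sense()["grip_width"],"F",np.array(arm.sense()["force"]))
def place(pose,off,th,zb=5,up=200):
    x,y,_=pose; q=best_q([x,y,zb+off+60],th)
    arm.move_pose([x,y,up],q)
    arm.move_straight([x,y,zb+off+15],max_speed=150)
    arm.wait(.2); print("held width",arm.sense()["grip_width"])
    hit=arm.move_straight([x,y,zb+off-2],max_speed=20,f_stop=4)
    s=arm.sense(); print("down hit",hit,"bottom z",s["tcp_pos"][2]-off,"t",s["time"])
    arm.wait(.2); claw.open_jaws()
    arm.move_straight([x,y,up],max_speed=150)
E
python3 - <<'E'
from h import *
import json
B=json.load(open("B1.json"))
ps=grab(["wrist"]); eyes.read_camera("wrist")
ct=look("converter_tray",ps,2,11,B["converter_tray"][:2])
pick(B["puck_mid"],66,9,B["outlet_mid"][2]+3*np.pi/2,25,230)
x,y,a=B["puck_tray"]
# look on the way: hold above the tray
place(B["puck_tray"],9,np.radians(97),up=230)
ps=grab(["wrist","top"]); im=eyes.read_camera("wrist"); save("w2.png",im)
look("puck_tray",{"wrist":ps["wrist"]},2,11,(x,y)); look("puck_mid",ps,5,37,(x,y))
print(arm.sense()["time"])
E
```

```text
converter_tray x 650.3 y -231.9 yaw 163.3deg cost 0.026 n1
pick hit False width 41.0922247021866 after 41.101780385651644 F [-0.45 -0.36 -1.45]
held width 40.558134371074964
down hit True bottom z 5.506341042910574 t 13.9
puck_tray x 515.7 y 450.5 yaw 3.2deg cost 0.518 n1
puck_mid x 515.2 y 451.5 yaw 5.1deg cost 0.102 n2
16.5
```

View pics/w2.png

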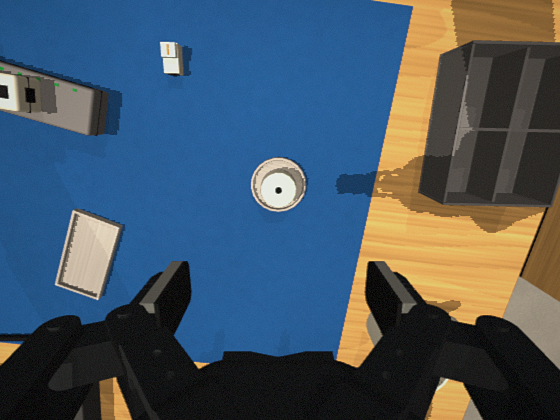

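Run:
```python
from h import *
import json
B=json.load(open("B1.json"))
B["converter_tray"]=(650.3,-232.,np.radians(163.1))
ps=grab(["wrist"]); r=look("remote_tray",ps,2,11,B["remote_tray"][:2])
x,y,a=B["remote_mid"]
arm.move_pose([x,y,240],best_q([x,y,240],a+3*np.pi/2))
ps=grab(["wrist"]); save("w3.png",eyes.read_camera("wrist"))
for q in ["remote_tray","strip_tray"]: look(q,ps,2,11,B[q][:2])
R=look("remote_mid",ps,34,66,(x,y))
S=look("strip_mid",ps,2,34,B["strip_mid"][:2],[corners("remote_mid",*R,34,66)])
B["remote_mid"]=R;json.dump(B,open("B2.json","w")); print(arm.sense()["time"])
```

```text
remote_tray x 642.3 y 209.5 yaw 163.7deg cost 0.020 n1
remote_tray x 642.3 y 209.0 yaw 164.1deg cost 0.022 n1
strip_tray x 632.8 y 10.6 yaw 6.5deg cost 0.228 n1
remote_mid x 444.5 y 144.5 yaw 87.9deg cost 0.036 n1
strip_mid x 443.6 y 156.1 yaw 80.8deg cost 0.049 n1
18.3917
```

View pics/w3.png

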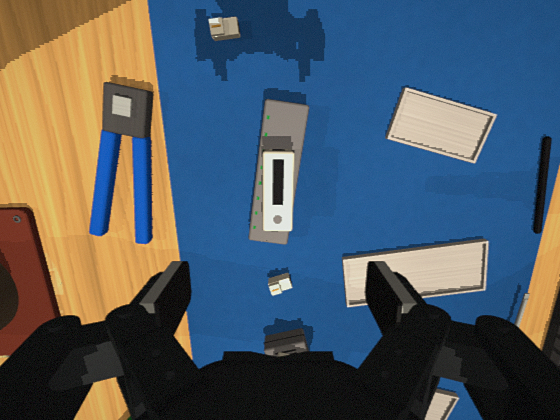

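Run:
```python
from h import *
import json
B=json.load(open("B2.json"))
B["remote_tray"]=(642.3,209.2,np.radians(164))
B["strip_tray"]=(632.8,9.8,np.radians(6.9))
R=B["remote_mid"]
pick(R,34,9,R[2]+3*np.pi/2,30)
place(B["remote_tray"],9,B["remote_tray"][2]+3*np.pi/2)
x,y,a=B["strip_mid"]
ps=grab(["wrist","top"]); look("remote_mid",ps,5,37,B["remote_tray"][:2])
save("w4.png",eyes.read_camera("wrist"))
arm.move_pose([x,y,240],best_q([x,y,240],a+3*np.pi/2))
ps=grab(["wrist"]); save("w5.png",eyes.read_camera("wrist"))
B["strip_mid"]=look("strip_mid",ps,2,34,(x,y))
json.dump(B,open("B3.json","w")); print(arm.sense()["time"])
a,b=cv2.imread("pics/w4.png"),cv2.imread("pics/w5.png")
cv2.imwrite("pics/w45.png",np.hstack([a[:300,90:470],b[:300,90:470]]))
```

```text
pick hit False width 33.41475754480228 after 33.22980856977034 F [-0.16  0.96 -1.96]
held width 33.296592308348444
down hit True bottom z 5.411982912277965 t 25.5917
remote_mid x 642.4 y 209.8 yaw 164.0deg cost 0.145 n2
strip_mid x 443.7 y 156.1 yaw 80.8deg cost 0.035 n1
29.7667
```

View pics/w45.png

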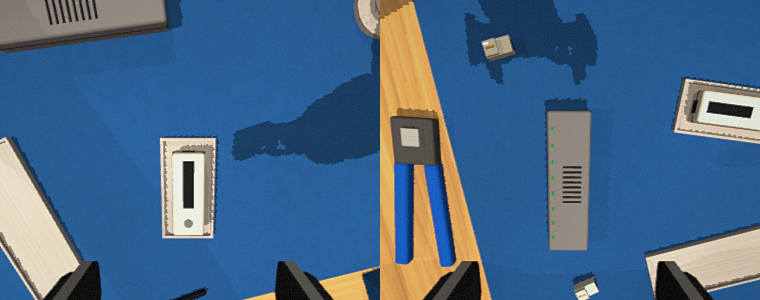

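Run:
```python
from h import *
import json
B=json.load(open("B3.json"))
x,y,a=B["strip_tray"]
arm.move_pose([x-20,y,250],best_q([x-20,y,250],a+3*np.pi/2))
ps=grab(["wrist"]); T=look("strip_tray",ps,2,11,(x,y))
if np.hypot(T[0]-x,T[1]-y)>5 or abs(T[2]-a)>.05: raise SystemExit("disagree")
S=B["strip_mid"]
pick(S,2,8,S[2]+3*np.pi/2,45)
place(T,8,T[2]+3*np.pi/2,up=220)
ps=grab(["wrist","top"]); look("strip_mid",ps,5,37,T[:2])
save("w6.png",eyes.read_camera("wrist"))
x,y,_=B["outlet_tray"];th=B["outlet_tray"][2]+3*np.pi/2
arm.move_pose([x,y,240],best_q([x,y,240],th))
ps=grab(["wrist"]); B["outlet_tray"]=look("outlet_tray",ps,2,11,(x,y))
x,y,a=B["outlet_mid"]
arm.move_pose([x,y,250],best_q([x,y,250],a+3*np.pi/2))
ps=grab(["wrist"]); save("w7.png",eyes.read_camera("wrist"))
B["outlet_mid"]=look("outlet_mid",ps,34,66,(x,y))
json.dump(B,open("B4.json","w")); print(arm.sense()["time"])
a,b=cv2.imread("pics/w6.png"),cv2.imread("pics/w7.png")
cv2.imwrite("pics/w67.png",np.hstack([a[:300,90:470],b[:300,90:470]]))
```

```text
strip_tray x 633.8 y 9.2 yaw 6.7deg cost 0.031 n1
pick hit False width 49.37605591025837 after 49.2544457566825 F [ 0.36  0.24 -4.06]
held width 48.8901320505794
down hit True bottom z 5.700844801470897 t 40.55
strip_mid top none
strip_mid x 634.3 y 10.1 yaw 6.7deg cost 0.030 n1
outlet_tray x 482.6 y -436.7 yaw 74.6deg cost 0.020 n1
outlet_mid x 460.3 y -130.2 yaw 72.2deg cost 0.043 n1
46.15
```

View pics/w67.png

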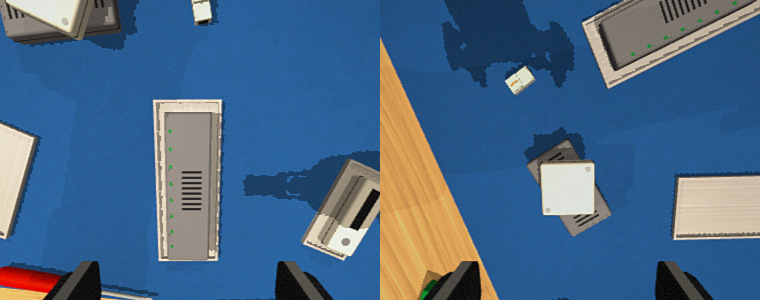

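Run:
```python
from h import *
import json
B=json.load(open("B4.json"))
O=B["outlet_mid"];T=B["outlet_tray"]
pick(O,34,8,O[2]+3*np.pi/2,30)
place(T,8,T[2]+3*np.pi/2,up=220)
ps=grab(["wrist","top"]); look("outlet_mid",ps,5,37,T[:2])
save("w8.png",eyes.read_camera("wrist"))
x,y,a=B["converter_mid"]
arm.move_pose([x,y,250],best_q([x,y,250],a+3*np.pi/2))
ps=grab(["wrist"]); save("w9.png",eyes.read_camera("wrist"))
B["converter_mid"]=look("converter_mid",ps,2,34,(x,y))
json.dump(B,open("B5.json","w")); print(arm.sense()["time"])
a,b=cv2.imread("pics/w8.png"),cv2.imread("pics/w9.png")
cv2.imwrite("pics/w89.png",np.hstack([a[:300,90:470],b[:300,90:470]]))
```

```text
pick hit False width 59.69837798301669 after 59.07594811309099 F [-1.53  0.93 -1.92]
held width 59.80864773891449
down hit True bottom z 5.677182254235795 t 53.0
outlet_mid x 481.3 y -436.4 yaw 75.0deg cost 0.061 n2
converter_mid x 460.5 y -138.0 yaw 102.5deg cost 0.053 n1
56.6667
```

View pics/w89.png

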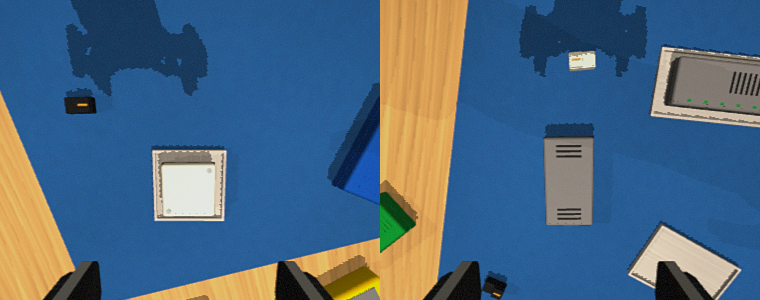

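Outlet is seated (left, 190,187); the converter stands alone (right, 568,180), grey with vents at both ends. Last box.

Run:
```python
from h import *
import json
B=json.load(open("B5.json"))
O=B["converter_mid"];T=B["converter_tray"]
pick(O,2,8,O[2]+3*np.pi/2,40)
place(T,8,T[2]+3*np.pi/2,up=220)
ps=grab(["wrist"]); look("converter_mid",ps,5,37,T[:2])
save("w10.png",eyes.read_camera("wrist"))
arm.goto_joints([-1.286,0.333,0.04,1.465,-0.013,1.343,-0.059])
im=eyes.read_camera("side"); save("end.png",im)
a=cv2.imread("pics/w10.png")[:300,90:470]; b=cv2.resize(cv2.imread("pics/end.png")[100:380,130:510],None,fx=1.05,fy=1.05)
h=np.zeros((300,a.shape[1]+b.shape[1],3),np.uint8); h[:,:380]=a; h[:b.shape[0],380:]=b; cv2.imwrite("pics/end2.png",h)
print(arm.sense()["time"])
```

```text
pick hit False width 58.68181556987823 after 59.08761224908019 F [-0.79  0.9  -3.65]
held width 59.130108462351956
down hit True bottom z 5.7520440694587975 t 63.6083
converter_mid x 652.1 y -231.4 yaw 163.2deg cost 0.055 n1
69.1667
```

View pics/end2.png

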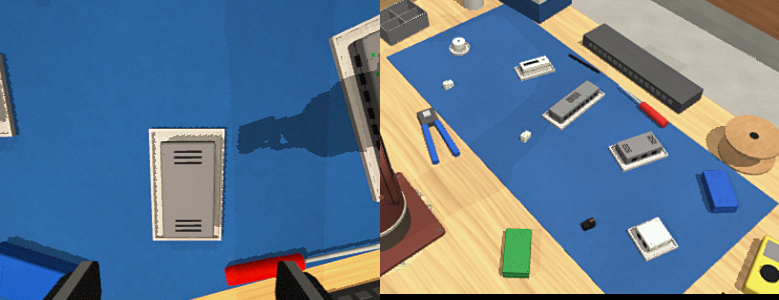

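All five boxes sit flat in their own trays, with the look-alikes untouched.

```bash
python3 -c "
from station import arm
arm.finish_job(); print(arm.sense()['time'])"
```

```text
the job is handed in; nothing more can be done
the job is handed in; nothing more can be done
```

All five boxes are in their own trays, and the job was handed in at about 69 s of the 131 s allowed. I moved the round sensor, tester remote, switch, outlet box and converter, in that order.

**Checks on the placing:** Each box touched down at 5.4–5.8 mm, against a tray floor at 5 mm and a rim at 11 mm. The fitted positions afterwards were within 2 mm of the tray centres, against 10 mm of room. The last pictures show every box upright inside its rim, the arm clear of everything, and the blue and green look-alikes where they were.

**Checks that failed or disagreed:**
- The top and side cameras differed by up to 4 mm on tray positions. I used wrist-camera fits for four trays and kept the two-camera estimate for the round dish.
- The top camera did not find the switch after it was placed, so the wrist camera alone confirms it. I checked the converter with the wrist camera alone as well.
- The wrist fit of the round dish with the sensor already in it was poor (cost 0.518), so I went by the sensor's own fit and the picture.

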